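# Clamp a package carrier in the bonder workholder with the torque-limiting thumbscrew

## Task

Push the aluminium carrier gently home against the end stop of the workholder's channel, and swing the clamp arm over it, fully round to its stop. Then tighten the clamp's torque-limiting thumbscrew clockwise by its black knob until the clutch slips for the first time, stop there at once, well before the red mark on the knob's hub has run a sixteenth of a turn ahead of the collar's red mark, and let go. Leave the spool, the spool case and the magazine where they are.

Things in the scene. Friction and masses are not known exactly. Their poses are not given: they have to be found in the camera images.
- fixture: (Sizes in mm.) The workholder, fixed: black plate 200 x 132 x 12 under a dark grey nest block. Origin on the table under the block's middle; x along the channel to the end stop, y (left of x) to the clamp post, z up. Channel: floor 26 above the table, x -80 to 70, rear end open, 51.5 wide between rails 8 wide that rise 5 above the floor. End stop: face at x = 70, 52 wide, top 36 above the table.
- stop_face (a point): Middle of the end stop's face at the channel floor (fixture frame 70, 0, 26); axes as the fixture's.
- post_axis (a point): Point on the vertical axis of the clamp post about which the arm swings, at the height of the arm's top face, 64 above the table (fixture frame 25, 62, 64). A nut of diameter 16 stands 5 higher.
- clamp_arm (a joint): Swing of the clamp arm about the post, rad: 0 = at its stop, pointing along fixture -y, screw axis at fixture (25, 0); grows counterclockwise from above (towards fixture +x) to 1.7. Bar 20 wide, 52 to 64 above the table; screw axis 62 from post axis. Stays where left; friction 0.15 N m (2.5 N at the screw). Tightening torque urges it to its stop.
- carrier: Loose aluminium carrier plate 90 x 50 x 8, 0.1 to 0.2 kg, with four gold-lidded ceramic packages let into its top, lying in the channel. Origin at the centre of its underside, x along its length to the end stop. Along its rear end a lip 38 wide, 5 thick rises to 16 above its underside (above the rails); push there. It starts 13 to 32 short of the stop.
- carrier_nose (a point): Middle of the carrier's front edge, at its underside; home when it lies at stop_face.
- carrier_lip (a point): Middle of the top rear edge of the carrier's lip (45 behind the carrier's centre, 16 above its underside).
- foot: Spindle of the thumbscrew, z up, origin at the lower end of its steel cup (diameter 17) on the screw axis. It does not turn; the screw feeds it down, 15 mm per turn (2.39 mm per rad), with collar and knob. Below it a round rubber pad, diameter 14, stands out of the cup by 4 (worn) to 7.5 (new), which varies; at the start the pad is 1.5 to 5.6 above the carrier's top.
- knob: Black six-sided rubber grip of the thumbscrew, 26 across flats, 26 high; grip on flats from above, 25 to 40 N. Origin on the screw axis at its underside, 37.5 above foot; +x normal to a flat. It twists elastically (1.2 N m per rad) on its bright hub. Clockwise from above tightens, through a drag clutch that slips at about 0.20 N m: then the torque stays level and the knob runs on alone.
- knob_axis (a point): Point of the spindle on the screw axis at knob-top height, 63.5 above foot. The hub's bright top bears a red mark; right under the knob a steel collar, diameter 39, 5 thick, fast to the screw, bears another on its rim, in line with it at the start. Running free takes about 0.12 N m; once the pad bears on the carrier the torque climbs to the slip within about 0.9 rad. All stays where left.
- spool: Bystander: wire spool, green flanges of diameter 60, gold winding, 30 high, standing on the table. Origin under its centre.
- spool_case: Bystander: milky round plastic case with white lid, diameter 76, 42 high. Origin under its centre.
- magazine: Bystander: aluminium slotted magazine with blue top, 80 x 56 x 73. Origin under its centre.
Mind the look-alikes: they are no part of the job. There is more than one size of the carrier; the job needs the middle-sized.

How it is judged (in metres and radians):
On the way, in this order (a step that is already met when the one before it is completed fails the run):
1. the carrier is home against the end stop and the clamp arm is swung over it to its stop (x of carrier_nose in the frame of stop_face above -0.0015 m and value of joint clamp_arm below 0.04 rad), for 0.2 s.
2. the clutch has slipped (the hub's red mark 0.05 rad or more past the collar's) with the foot pressing on the carrier (horizontal distance between hub_c1 and collar_c1 above 0.01021 m and contact force between foot and carrier above 20 N), for 0.1 s.
At the end, for the whole second after the job is handed in: Carrier flat in the channel, nose within 1.5 mm of the stop; arm within 0.04 rad of its stop; foot pressing on the carrier with over 20 N; hub's mark 0.05 to 0.4 rad past the collar's; carrier at rest, everything let go (all of step 1 and all of step 2 and z of carrier_nose in the frame of stop_face between -0.0015 and 0.0015 m and horizontal distance between hub_c1 and collar_c1 below 0.01109 m and linear speed of carrier below 0.01 m/s); the robot touches nothing.
It fails at once if the clutch was driven on after its first slip: the hub's red mark 0.4 rad (a sixteenth of a turn) or more past the collar's (horizontal distance between hub_c1 and collar_c1 above 0.01109 m).
It fails at once if the fingers pushed the carrier with more than 20 N (contact force between the fingers and carrier above 20 N).
It fails at once if the spool, the spool case or the magazine was moved by more than 15 mm (distance of any of spool, spool_case, magazine from where it was at the start of the episode above 0.015 m).
It also fails if it takes over 72 s, if anything falls off the work surface, if the arm or the gripper's body presses on something with over 40 N, if the wrist force passes 120 N, or if a joint passes its speed limit or range.

## Robot

A 7-joint arm with a two-finger parallel gripper is mounted at the origin on the work surface. World frame = base frame: x ahead of the robot, y to its left, z up, the work surface at z = 0. Lengths are in m, angles in degrees, forces in N, time in s.
With the tool pointing down it reaches from about 0.425 to 0.875 m from the base axis. Payload 4.7 kg.
Tool frame: the origin (TCP) lies at the very end of the fingers, on their centre line; the grasp point (between the pads) lies 19 mm behind it; z points along the fingers, y is the line along which they close (so a half turn about z gives the same grasp; the last joint's range is limited). The gripper opens to 87 mm and grips with 3 to 60 N. Pads are 19 mm wide; open, the fingers measure 117 mm over their backs; the gripper's body (75 mm by 190 mm) begins 51 mm behind the grasp point.
Start: joints at [-64.452, 18.392, -4.016, 83.108, 1.295, 78.541, -3.26], TCP at [0.272, 0.59, 0.223] pointing down, gripper open.
Joint ranges: [-163.93, 163.93], [-17.29, 119.83], [-79.2, 71.16], [3.27, 140.29], [-89.18, 269.18], [5.43, 117.66], [-154.24, 154.24]. Speed limits (degrees/s): [147.25, 147.25, 180, 180, 180, 180, 180].

## Interface

Orientations are given as [roll, pitch, yaw] about the fixed x, y, z axes, in that order (R = Rz(yaw) Ry(pitch) Rx(roll)).
In Python, from cell import get_obs, read_camera, sign_off, silhouettes gives the robot as it stands.
- The arm moves only by the tool play_rows, never from a script. Its argument "steps" is a list that holds one entry, the list of rows, each a list of 7 numbers: the shift along the tool's x, y, z in m, then the turn, a rotation vector about the tool's x, y, z in rad, then the finger opening in m, from 0 to 0.087. A call has 1 to 12 rows; each row shifts and turns the commanded pose from where the row before left it, along the tool's axes as they then stand; what a row does not reach is not made up. A row lasts 1/10 s, in which the tool goes at most 50 mm and 8.59 degrees, less where a joint would pass 70% of its speed; a pose out of reach is approached as far as the arm can. A call is refused whole if a number of a shift passes 0.05 or a number of a turn 0.15, either way. A call with a gripper value outside its range is refused whole. The fingers move at their own pace and stop on an object; "force" is the grip in N (left out, the last holds). Time passes only in rows, so rows that do not move let the fingers close. It gives the time, the measured TCP pose, the force, the opening and the grip force at its end, in the units of the state.
- get_obs(): the state, without advancing time (a new reading comes with each control period).
- read_camera(name): name is "side" or "top" or "wrist"; returns a dict with "frame" (480x640x3 uint8, red, green, blue), "intrinsics" (3x3 intrinsics, pixels), "view" (4x4, takes a point from world to camera coordinates). Camera axes: x right, y up, looking along -z (the intrinsics and any distortion apply to the point x, -y, -z); pixel columns grow to the right and rows downward; lengths in m; the calibration is good to about 2 mm. The wrist camera is an equidistant fisheye: a pixel r from the principal point sees the ray r / f radians off the axis. A picture is of the moment at which its call begins. There is no depth.
- sign_off(): hands the job in; it is judged then, once.
Trained networks look in the newest picture that a camera, given by its name, has taken for a name from the list of things; names that differ only in an ending like _2 or _b are one class to them, and where a whole thing is asked for, a point or a joint stands for the part that bears it (a point fixed in the world has none). Each returns a list of dicts, best first, with "p" (0 to 1); they miss things now and then, are a little off and sometimes report something else, mostly with a low value. They report only what shows in the picture. A call takes as long as a camera call. They do not tell look-alikes from the thing itself.
- silhouettes(camera, name): "pixels" (480x640 bool, what is visible of it) and "extent" ([left, top, right, bottom] in pixels, round what is visible of it).
The state is a dict: "time_s": time; "qpos": joint angles; "joint_velocities": joint speeds; "effort": joint torques, N m; "tool_pos": TCP position; "tool_rot": TCP orientation; "force": force on the tool from outside, world axes, zero at the start; "wrist_torque": the same for the moment, N m; "grip_width": finger opening in m; "grasp_force": force on a finger pad.
Only numpy, scipy, OpenCV 4.12 (cv2) and the standard library are available. Lean on these libraries where they do the work, as an engineer would, in place of code of your own. Each camera call takes 0.05 s, during which the arm holds its last target. There are 200 camera calls.

## Working session

There is one attempt and no reset: what is moved stays moved. The work goes in short steps, Python scripts to look and compute and a tool call to move; the robot and the scene stay as the last step left them, time stands still between calls to the robot, and variables do not carry over. Pictures are saved under pics/ and viewed, at most 10 in all, crops included, and the job is handed in when it is done.

Besides the shell and the picture viewer there is one more tool, called as a command line: name --argument value ..., lists and objects as JSON in quotes. play_rows: Moves the arm, as the interface text tells. Its arguments: {"type":"object","properties":{"steps":{"type":"array","items":{"type":"array","items":{"type":"array","items":{"type":"number"}}}},"force":{"type":"number"}},"required":["steps"]}

```bash
mkdir -p pics; ls; python3 - <<'E'
from cell import *
import cv2,numpy as np
print(get_obs())
ims=[]
for c in ("top","side","wrist"):
    r=read_camera(c); cv2.imwrite(f"pics/{c}0.png",r["frame"][:,:,::-1]); print(c,r["intrinsics"].round(1).tolist(),r["view"].round(4).tolist())
    for n in ("fixture","carrier","clamp_arm","knob","spool","spool_case","magazine"):
        print(n,[(round(d["p"],2),[int(v) for v in d["extent"]]) for d in silhouettes(c,n)])
E
```

```text
pics
{'time_s': 0.0, 'qpos': array([-64.45186722,  18.44056723,  -4.0163278 ,  83.17135008,
         1.29547242,  78.54325768,  -3.25977464]), 'joint_velocities': array([ 0.02642552,  0.01134228,  0.01902519, -0.04914326, -0.01049035,
       -0.00495936,  0.10132721]), 'effort': array([ 1.09165820e-03, -4.91306126e+01, -4.03330754e-01, -3.12517869e+01,
       -6.40367414e-02,  4.38136433e-02,  1.66299019e-04]), 'tool_pos': array([0.27184298, 0.589828  , 0.22147568]), 'tool_rot': array([-1.79890097e+02,  5.90638807e-03,  1.55262619e+02]), 'force': array([-0.18138579, -0.48075848,  0.2571808 ]), 'wrist_torque': array([ 0.03294016, -0.01973126,  0.0276477 ]), 'grasp_force': 0.0, 'grip_width': 0.08685278626993888}
top [[599.9, 0.0, 312.1], [0.0, 599.9, 240.1], [0.0, 0.0, 1.0]] [[0.004, -0.9999, -0.0098, 0.0629], [0.9958, 0.0031, 0.0911, -0.5622], [-0.0911, -0.0101, 0.9958, -1.1315], [0.0, 0.0, 0.0, 1.0]]
fixture [(0.98, [360, 200, 437, 304]), (0.5, [370, 196, 398, 250])]
carrier [(0.86, [395, 229, 427, 273]), (0.62, [417, 335, 437, 369]), (0.6, [368, 114, 424, 179])]
clamp_arm [(0.61, [3
[... 357 characters left out ...]
8503, 0.5135, -0.7204], [0.0, 0.0, 0.0, 1.0]]
fixture [(0.88, [281, 194, 390, 267])]
carrier [(0.86, [415, 229, 457, 240]), (0.84, [315, 218, 363, 235]), (0.7, [191, 223, 265, 260])]
clamp_arm [(0.95, [281, 193, 331, 238])]
knob [(0.56, [282, 197, 297, 219])]
spool [(0.82, [287, 189, 309, 212])]
spool_case [(0.77, [317, 267, 369, 313])]
magazine [(0.6, [329, 171, 373, 213])]
wrist [[371.6, 0.0, 321.3], [0.0, 371.6, 239.6], [0.0, 0.0, 1.0]] [[0.4173, 0.9088, -0.0005, -0.6501], [-0.8709, 0.3997, -0.286, 0.036], [-0.2597, 0.1198, 0.9582, -0.3895], [0.0, 0.0, 0.0, 1.0]]
fixture []
carrier []
clamp_arm [(0.22, [0, 460, 27, 478])]
knob []
spool []
spool_case []
magazine [(0.74, [2, 462, 26, 480])]
```

```bash
python3 - <<'E'
import cv2,numpy as np
a=cv2.imread("pics/top0.png")[90:390,270:530]; a=cv2.resize(a,None,fx=2,fy=2,interpolation=2)
b=cv2.imread("pics/side0.png")[150:330,180:480]
a=cv2.resize(cv2.imread("pics/top0.png")[100:320,330:500],(460,595),interpolation=2)
b=cv2.resize(cv2.imread("pics/side0.png")[160:300,250:410][:,:],(340,297),interpolation=2)
b2=cv2.resize(cv2.imread("pics/side0.png"),(340,297))
cv2.imwrite("pics/m1.png",np.hstack([a,np.vstack([b,b2,b2[:1]])]))
E
```

```text
(no output)
```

View pics/m1.png

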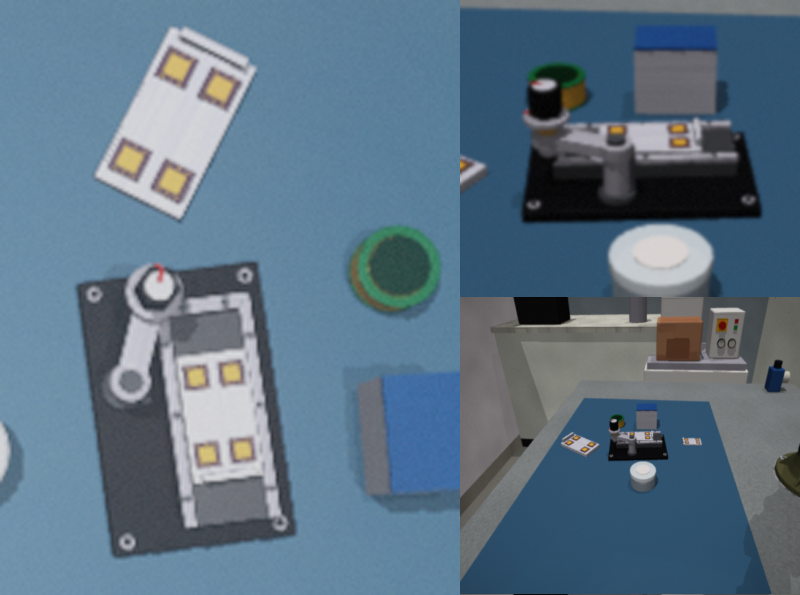

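```bash
cat > h.py <<'E'
import numpy as np,cv2
from cell import *
from scipy.spatial.transform import Rotation as Ro
def proj(r,P,fish):
    P=np.atleast_2d(P); V=r["view"]; c=P@V[:3,:3].T+V[:3,3]; p=c*[1,-1,-1]; K=r["intrinsics"]
    if fish:
        rr=np.hypot(p[:,0],p[:,1]); th=np.arctan2(rr,p[:,2]); d=p[:,:2]/rr[:,None]*th[:,None]
    else: d=p[:,:2]/p[:,2:]
    return d*[K[0,0],K[1,1]]+K[:2,2]
def ray(r,uv,z,fish):
    uv=np.atleast_2d(uv); K=r["intrinsics"]; d=(uv-K[:2,2])/[K[0,0],K[1,1]]
    if fish:
        th=np.linalg.norm(d,axis=1,keepdims=True); v=np.hstack([d/th*np.sin(th),np.cos(th)])
    else: v=np.hstack([d,np.ones((len(d),1))])
    V=r["view"]; w=(v*[1,-1,-1])@V[:3,:3]; C=-V[:3,:3].T@V[:3,3]
    return C+w*((z-C[2])/w[:,2])[:,None]
def tool():
    o=get_obs(); R=Ro.from_euler("xyz",o["tool_rot"],degrees=True); return o,R
E
python3 - <<'E'
from h import *
r=read_camera("top"); s=460/170
f=lambda c:np.array(c)/s+[330,100]
pl=ray(r,f([(78,285),(257,262),(295,533),(113,556)]),.012,0); print(pl.round(4))
print("post",ray(r,f([(130,380)]),.069,0).round(4)); print("knobtop",ray(r,f([(158,285)]),.125,0).round(4))
print("rails/chan", ray(r,f([(188,527),(282,515),(158,303),(250,292)]),.031,0).round(4))
print("lip",ray(r,f([(195,483),(260,475)]),.04,0).round(4))
e=pl[1]-pl[2]; print(np.degrees(np.arctan2(e[1],e[0])),np.linalg.norm(e),np.linalg.norm(pl[0]-pl[1]))
o,R=tool(); w=read_camera("wrist"); V=w["view"]; C=-V[:3,:3].T@V[:3,3]
print("cam in tool",R.inv().apply(C-o["tool_pos"]), "axes rows", (V[:3,:3]@R.as_matrix()).round(3)); print(get_obs()['tool_pos'])
E
```

```text
[[ 0.632  -0.0263  0.012 ]
 [ 0.6492 -0.156   0.012 ]
 [ 0.4536 -0.1805  0.012 ]
 [ 0.4368 -0.0506  0.012 ]]
post [[ 0.5577 -0.0578  0.069 ]]
knobtop [[ 0.6151 -0.0709  0.125 ]]
rails/chan [[ 0.4576 -0.1017  0.031 ]
 [ 0.4662 -0.1678  0.031 ]
 [ 0.6163 -0.0818  0.031 ]
 [ 0.6244 -0.1473  0.031 ]]
lip [[ 0.4882 -0.1057  0.04  ]
 [ 0.494  -0.1511  0.04  ]]
7.14766762469999 0.19706553105602914 0.1308856746867969
cam in tool [ 0.07776256  0.0001816  -0.16054963] axes rows [[ 0.001  1.     0.001]
 [ 0.958 -0.001  0.286]
 [ 0.286  0.    -0.958]]
[0.27206855 0.59035411 0.22257729]
```

```bash
cat >> h.py <<'E'
def rows(way,n,start=None):
    """tool-frame shifts/turns from the measured pose through waypoints (x,y,z,yawdeg), n rows each"""
    o=get_obs(); p=np.r_[o["tool_pos"],o["tool_rot"][2]] if start is None else np.array(start,float)
    for w,k in zip(way,n):
        d=(np.array(w)-p); d[3]=(d[3]+180)%360-180; st=d/k
        for i in range(k):
            y=np.radians(p[3]); c,s=np.cos(y),np.sin(y)
            print([round(st[0]*c+st[1]*s,4),round(st[0]*s-st[1]*c,4),round(-st[2],4),0,0,round(-np.radians(st[3]),3)]); p=p+st
E
python3 - <<'E'
from h import *
rows([(.45,.25,.22,80),(.467,-.134,.17,7)],[10,10])
E
```

```text
[np.float64(-0.0304), np.float64(-0.0235), np.float64(0.0003), 0, 0, np.float64(0.131)]
[np.float64(-0.0332), np.float64(-0.0193), np.float64(0.0003), 0, 0, np.float64(0.131)]
[np.float64(-0.0355), np.float64(-0.0148), np.float64(0.0003), 0, 0, np.float64(0.131)]
[np.float64(-0.0371), np.float64(-0.01), np.float64(0.0003), 0, 0, np.float64(0.131)]
[np.float64(-0.0381), np.float64(-0.0051), np.float64(0.0003), 0, 0, np.float64(0.131)]
[np.float64(-0.0384), np.float64(-0.0), np.float64(0.0003), 0, 0, np.float64(0.131)]
[np.float64(-0.0381), np.float64(0.005), np.float64(0.0003), 0, 0, np.float64(0.131)]
[np.float64(-0.0371), np.float64(0.01), np.float64(0.0003), 0, 0, np.float64(0.131)]
[np.float64(-0.0355), np.float64(0.0147), np.float64(0.0003), 0, 0, np.float64(0.131)]
[np.float64(-0.0332), np.float64(0.0192), np.float64(0.0003), 0, 0, np.float64(0.131)]
[np.float64(-0.0375), np.float64(0.0083), np.float64(0.005), 0, 0, np.float64(0.127)]
[np.float64(-0.0362), np.float64(0.013), np.float64(0.005), 0, 0, np.float64(0.127)]
[np.float64(-0.0342), np.float64(0.0175), np.float64(0.005), 0, 0, np.float64(0.127)]
[np.float64(-0.0317), np.float64(0.0217), np.float64(0.005), 0, 0, np.float64(0.127)]
[np.float64(-0.0287), np.float64(0.0256), np.float64(0.005), 0, 0, np.float64(0.127)]
[np.float64(-0.0252), np.float64(0.029), np.float64(0.005), 0, 0, np.float64(0.127)]
[np.float64(-0.0213), np.float64(0.032), np.float64(0.005), 0, 0, np.float64(0.127)]
[np.float64(-0.0171), np.float64(0.0344), np.float64(0.005), 0, 0, np.float64(0.127)]
[np.float64(-0.0126), np.float64(0.0363), np.float64(0.005), 0, 0, np.float64(0.127)]
[np.float64(-0.0078), np.float64(0.0376), np.float64(0.005), 0, 0, np.float64(0.127)]
```

play_rows --steps '[[[-0.03,-0.023,0,0,0,0.131,0.087],[-0.033,-0.019,0,0,0,0.131,0.087],[-0.035,-0.015,0,0,0,0.131,0.087],[-0.037,-0.01,0,0,0,0.131,0.087],[-0.038,-0.005,0,0,0,0.131,0.087],[-0.038,0,0,0,0,0.131,0.087],[-0.038,0.005,0,0,0,0.131,0.087],[-0.037,0.01,0,0,0,0.131,0.087],[-0.035,0.015,0,0,0,0.131,0.087],[-0.033,0.019,0,0,0,0.131,0.087]]]'

```text
time_s: 2.3
tool_pos: [0.4502, 0.2514, 0.2229]
tool_rot: [180.0, -0.0, 79.9]
force: [0.3, 0.1, 0.3]
grip_width: 0.0872
grasp_force: 0.0
```

play_rows --steps '[[[-0.0375,0.008,0.005,0,0,0.127,0],[-0.036,0.013,0.005,0,0,0.127,0],[-0.034,0.0175,0.005,0,0,0.127,0],[-0.032,0.022,0.005,0,0,0.127,0],[-0.029,0.026,0.005,0,0,0.127,0],[-0.025,0.029,0.005,0,0,0.127,0],[-0.021,0.032,0.005,0,0,0.127,0],[-0.017,0.034,0.005,0,0,0.127,0],[-0.013,0.036,0.005,0,0,0.127,0],[-0.008,0.0375,0.005,0,0,0.127,0],[0,0,0,0,0,0,0]]]' --force 10

```text
time_s: 3.4
tool_pos: [0.4671, -0.1368, 0.1726]
tool_rot: [179.9, 0.0, 6.8]
force: [0.4, 0.5, -0.3]
grip_width: 0.007
grasp_force: 0.0
```

```bash
python3 - <<'E'
from h import *
o=get_obs(); print(o["tool_pos"],o["tool_rot"],o["qpos"],o["grip_width"],o["force"],o["time_s"])
r=read_camera("wrist"); cv2.imwrite("pics/w1.png",r["frame"][:,:,::-1]); np.savez("w1.npz",**r)
E
```

```text
[ 0.46711016 -0.13677058  0.1725724 ] [1.79857126e+02 5.18823512e-03 6.79337221e+00] [-24.12406091  -0.88705067  37.27029907 110.75370276   0.71686471
  69.9098264  -70.30948264] 0.00704767376944799 [ 0.3594696   0.49081643 -0.33581566] 3.4
```

View pics/w1.png

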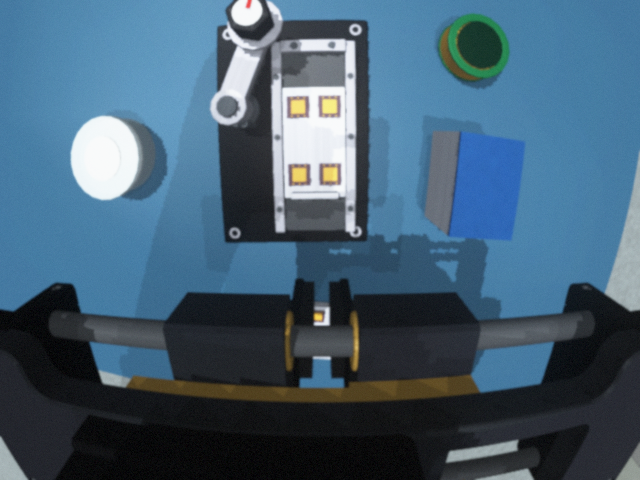

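```bash
python3 - <<'E'
from h import *
r=dict(np.load("w1.npz"))
g=lambda uv,z:ray(r,uv,z,1)[:,:2]
pl=g([(366,20),(368,240),(226,242)],.012); print(pl.round(4))
nut=g([(228,106)],.069)[0]; rl=g([(275,232),(355,231),(272,72),(354,72)],.031); print(nut.round(4),rl.round(4))
for a,b in ((pl[1],pl[0]),(rl[0],rl[2]),(rl[1],rl[3])): print(np.degrees(np.arctan2(*(a-b)[::-1]))-180)
st=g([(285,41),(345,40)],.036); print("stop back/top",st.round(4))
lip=g([(292,196),(338,195)],.042); print("lip",lip.round(4)); kt=g([(249,12)],.11)[0]; print("knobtop",kt.round(4))
th=np.radians(7.1); c,s=np.cos(th),np.sin(th); R=np.array([[c,-s],[s,c]])
o=np.array([.541,-.1246])
print("post->origin",nut-R@[.025,.062]); print("rail->",(rl[0]+rl[1])/2-R@[-.08,0])
for n,v in dict(nut=nut,rl=rl,lip=lip,kt=kt,st=st).items(): print(n,((v-o)@R).round(4).tolist())
E
```

```text
[[ 0.6505 -0.1543]
 [ 0.4555 -0.1818]
 [ 0.4382 -0.0527]]
[ 0.5582 -0.0598] [[ 0.4585 -0.0992]
 [ 0.4674 -0.1663]
 [ 0.5907 -0.083 ]
 [ 0.5981 -0.1482]]
-351.9648186684817
-353.02722771207334
-352.10219125694937
stop back/top [[ 0.6166 -0.0908]
 [ 0.6228 -0.1377]]
lip [[ 0.4928 -0.1111]
 [ 0.4979 -0.1473]]
knobtop [ 0.6164 -0.0756]
post->origin [ 0.54101216 -0.12437478]
rail-> [ 0.54232892 -0.12286981]
nut [0.025, 0.0622]
rl [[-0.0787, 0.0354], [-0.0782, -0.0323], [0.0544, 0.0351], [0.0538, -0.0304]]
lip [[-0.0461, 0.0194], [-0.0455, -0.0172]]
kt [0.0808, 0.0393]
st [[0.0792, 0.0242], [0.0796, -0.0231]]
```

play_rows --steps '[[[0,-0.003,0.034,0,0,-0.007,0],[0,0,0.034,0,0,0,0],[0,0,0.034,0,0,0,0],[0,0,0.024,0,0,0,0],[0,0,0.01,0,0,0,0],[0,0,0,0,0,0,0]]]'

```text
time_s: 4.05
tool_pos: [0.4669, -0.1266, 0.0357]
tool_rot: [-180.0, 0.1, 7.9]
force: [-0.2, -0.6, 0.3]
grip_width: 0.0005
grasp_force: 0.0
```

play_rows --steps '[[[0.004,0,0,0,0,0,0],[0.004,0,0,0,0,0,0],[0.003,0,0,0,0,0,0],[0.002,0,0,0,0,0,0],[0,0,0,0,0,0,0]]]'

```text
time_s: 4.55
tool_pos: [0.4812, -0.1259, 0.037]
tool_rot: [180.0, -0.1, 7.8]
force: [0.7, -0.6, 0.1]
grip_width: 0.0006
grasp_force: 0.0
```

play_rows --steps '[[[0.002,0.002,0,0,0,0.009,0],[0.0015,0.002,0,0,0,0,0],[0.0015,0.002,0,0,0,0,0],[0.0015,0,0,0,0,0,0],[0.0015,0,0,0,0,0,0],[0.0015,0,0,0,0,0,0],[0.0015,0,0,0,0,0,0],[0.0015,0,0,0,0,0,0]]]'

```text
time_s: 5.35
tool_pos: [0.4939, -0.1302, 0.0366]
tool_rot: [180.0, -0.0, 7.3]
force: [-0.4, 0.0, 0.2]
grip_width: 0.0006
grasp_force: 0.2
```

play_rows --steps '[[[0.002,0,0,0,0,0,0],[0.0015,0,0,0,0,0,0],[0.0015,0,0,0,0,0,0],[0.0015,0,0,0,0,0,0],[0.0015,0,0,0,0,0,0],[0.0015,0,0,0,0,0,0],[0.0015,0,0,0,0,0,0],[0.0015,0,0,0,0,0,0]]]'

```text
time_s: 6.15
tool_pos: [0.5062, -0.1286, 0.0366]
tool_rot: [-180.0, -0.0, 7.3]
force: [-0.8, 0.0, 1.4]
grip_width: 0.0004
grasp_force: 0.5
```

```bash
python3 - <<'E'
from h import *
o=get_obs(); print(o["tool_pos"],o["tool_rot"],o["force"],o["time_s"])
r=read_camera("wrist"); cv2.imwrite("pics/w2.png",cv2.resize(r["frame"][0:360,160:480,::-1],None,fx=1.6,fy=1.6)); np.savez("w2.npz",**r)
E
```

```text
[ 0.50624896 -0.12864325  0.03657437] [-1.79996391e+02 -3.30705279e-03  7.31807890e+00] [-0.8287306   0.03474131  1.39084972] 6.15
```

View pics/w2.png

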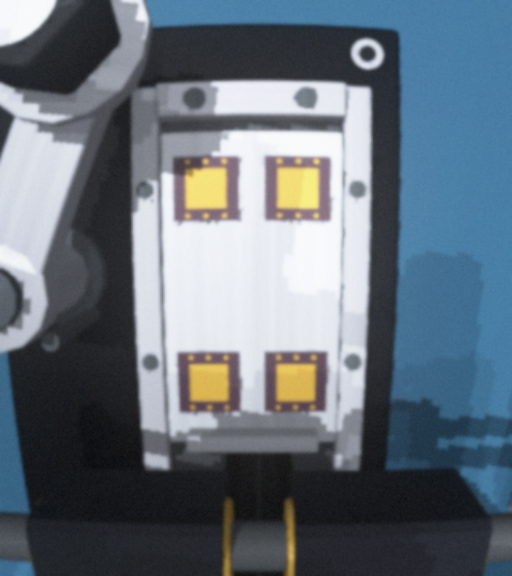

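play_rows --steps '[[[0.001,0,0,0,0,0,0],[0.001,0,0,0,0,0,0],[0.0005,0,0,0,0,0,0]]]'

```text
time_s: 6.5
tool_pos: [0.5087, -0.1283, 0.0366]
tool_rot: [-180.0, -0.0, 7.3]
force: [-0.9, -0.3, 0.3]
grip_width: 0.0007
grasp_force: 0.4
```

play_rows --steps '[[[0.0005,0,0,0,0,0,0],[0.0005,0,0,0,0,0,0]]]'

```text
time_s: 6.7
tool_pos: [0.5096, -0.1282, 0.0366]
tool_rot: [-180.0, -0.0, 7.3]
force: [-0.9, 0.4, -0.0]
grip_width: 0.0003
grasp_force: 0.4
```

play_rows --steps '[[[0.0005,0,0,0,0,0,0]]]'

```text
time_s: 6.8
tool_pos: [0.5101, -0.1281, 0.0366]
tool_rot: [-180.0, -0.0, 7.3]
force: [-0.1, -0.5, 0.5]
grip_width: 0.0006
grasp_force: 0.4
```

play_rows --steps '[[[0.0005,0,0,0,0,0,0],[0.0005,0,0,0,0,0,0]]]'

```text
time_s: 7.0
tool_pos: [0.5105, -0.128, 0.0365]
tool_rot: [-180.0, 0.1, 7.3]
force: [-5.0, -0.4, 2.6]
grip_width: 0.0005
grasp_force: 1.8
```

play_rows --steps '[[[0.0005,0,0,0,0,0,0]]]'

```text
time_s: 7.1
tool_pos: [0.5105, -0.128, 0.0364]
tool_rot: [-180.0, 0.1, 7.3]
force: [-5.8, -0.4, 5.4]
grip_width: 0.0007
grasp_force: 2.8
```

play_rows --steps '[[[0.0005,0,0,0,0,0,0]]]'

```text
time_s: 7.2
tool_pos: [0.5105, -0.1281, 0.0363]
tool_rot: [-180.0, 0.2, 7.3]
force: [-6.4, -1.1, 4.7]
grip_width: 0.0005
grasp_force: 3.3
```

play_rows --steps '[[[0.0004,0,0,0,0,0,0]]]'

```text
time_s: 7.3
tool_pos: [0.5106, -0.128, 0.0363]
tool_rot: [-179.9, 0.2, 7.3]
force: [-7.7, -0.4, 7.2]
grip_width: 0.0006
grasp_force: 3.8
```

```bash
python3 - <<'E'
from h import *
rows([(.5007,-.1293,.0365,7.3),(.5007,-.1293,.18,7.3),(.6265,-.0358,.18,75),(.6265,-.0358,.071,75)],[2,4,9,4])
E
```

```text
[np.float64(-0.005), np.float64(0.0), np.float64(-0.0001), 0, 0, np.float64(0.0)]
[np.float64(-0.005), np.float64(0.0), np.float64(-0.0001), 0, 0, np.float64(0.0)]
[np.float64(0.0), np.float64(0.0), np.float64(-0.0359), 0, 0, np.float64(-0.0)]
[np.float64(0.0), np.float64(0.0), np.float64(-0.0359), 0, 0, np.float64(-0.0)]
[np.float64(0.0), np.float64(0.0), np.float64(-0.0359), 0, 0, np.float64(-0.0)]
[np.float64(0.0), np.float64(0.0), np.float64(-0.0359), 0, 0, np.float64(-0.0)]
[np.float64(0.0152), np.float64(-0.0085), np.float64(-0.0), 0, 0, np.float64(-0.131)]
[np.float64(0.0162), np.float64(-0.0065), np.float64(-0.0), 0, 0, np.float64(-0.131)]
[np.float64(0.0169), np.float64(-0.0043), np.float64(-0.0), 0, 0, np.float64(-0.131)]
[np.float64(0.0173), np.float64(-0.002), np.float64(-0.0), 0, 0, np.float64(-0.131)]
[np.float64(0.0174), np.float64(0.0002), np.float64(-0.0), 0, 0, np.float64(-0.131)]
[np.float64(0.0172), np.float64(0.0025), np.float64(-0.0), 0, 0, np.float64(-0.131)]
[np.float64(0.0168), np.float64(0.0047), np.float64(-0.0), 0, 0, np.float64(-0.131)]
[np.float64(0.016), np.float64(0.0069), np.float64(-0.0), 0, 0, np.float64(-0.131)]
[np.float64(0.015), np.float64(0.0089), np.float64(-0.0), 0, 0, np.float64(-0.131)]
[np.float64(0.0), np.float64(0.0), np.float64(0.0272), 0, 0, np.float64(-0.0)]
[np.float64(0.0), np.float64(0.0), np.float64(0.0272), 0, 0, np.float64(-0.0)]
[np.float64(0.0), np.float64(0.0), np.float64(0.0272), 0, 0, np.float64(-0.0)]
[np.float64(0.0), np.float64(0.0), np.float64(0.0272), 0, 0, np.float64(-0.0)]
```

play_rows --steps '[[[-0.005,0,0,0,0,0,0],[-0.005,0,0,0,0,0,0],[0,0,-0.036,0,0,0,0],[0,0,-0.036,0,0,0,0],[0,0,-0.036,0,0,0,0],[0,0,-0.036,0,0,0,0]]]'

```text
time_s: 7.9
tool_pos: [0.5027, -0.129, 0.1821]
tool_rot: [-180.0, -0.1, 7.3]
force: [1.4, -0.1, -0.1]
grip_width: 0.0007
grasp_force: 0.0
```

play_rows --steps '[[[0.015,-0.0085,0,0,0,-0.131,0],[0.016,-0.0065,0,0,0,-0.131,0],[0.017,-0.004,0,0,0,-0.131,0],[0.017,-0.002,0,0,0,-0.131,0],[0.0175,0,0,0,0,-0.131,0],[0.017,0.0025,0,0,0,-0.131,0],[0.017,0.0045,0,0,0,-0.131,0],[0.016,0.007,0,0,0,-0.131,0],[0.015,0.009,0,0,0,-0.131,0],[0,0,0,0,0,0,0]]]'

```text
time_s: 8.9
tool_pos: [0.6295, -0.0331, 0.1802]
tool_rot: [179.9, -0.1, 75.1]
force: [0.2, -0.0, -0.0]
grip_width: 0.0003
grasp_force: 0.0
```

```bash
python3 - <<'E'
from h import *
o=get_obs(); print(o["tool_pos"],o["tool_rot"],o["force"],o["time_s"],o["qpos"])
r=read_camera("wrist"); cv2.imwrite("pics/w3.png",r["frame"][:,:,::-1]); np.savez("w3.npz",**r)
E
```

```text
[ 0.6294741  -0.03312393  0.18018704] [ 1.79932501e+02 -7.53084045e-02  7.51109947e+01] [ 0.16140852 -0.04500504 -0.01929147] 8.9 [-21.83698681  18.29419153  27.85663666  90.46393397  -8.87104723
  73.35236881  -7.53053303]
```

View pics/w3.png

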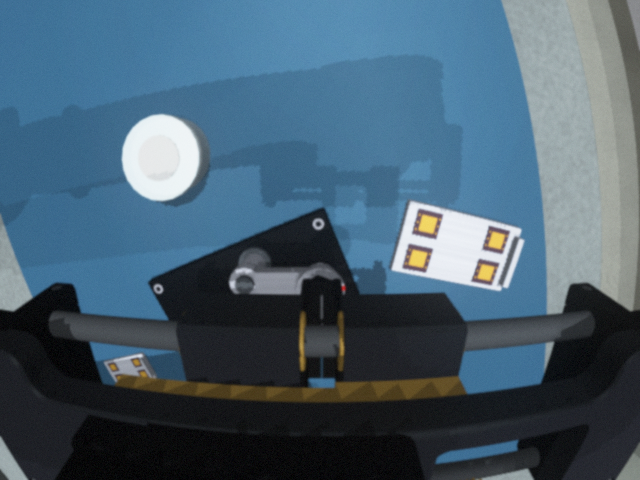

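play_rows --steps '[[[0,0,0.028,0,0,0,0],[0,0,0.028,0,0,0,0],[0,0,0.028,0,0,0,0],[0,0,0.025,0,0,0,0],[0,0,0,0,0,0,0],[-0.004,0,0,0,0,0,0],[-0.004,0,0,0,0,0,0],[-0.002,0,0,0,0,0,0],[-0.002,0,0,0,0,0,0]]]'

```text
time_s: 9.85
tool_pos: [0.6266, -0.0465, 0.0733]
tool_rot: [179.8, -0.2, 74.9]
force: [2.2, 2.9, 0.5]
grip_width: 0.0005
grasp_force: 1.4
```

play_rows --steps '[[[-0.002,0,0,0,0,0,0],[-0.002,0,0,0,0,0,0]]]'

```text
time_s: 10.05
tool_pos: [0.6246, -0.0507, 0.0724]
tool_rot: [179.9, -0.1, 74.9]
force: [2.5, 2.9, 2.0]
grip_width: 0.0
grasp_force: 1.4
```

play_rows --steps '[[[-0.005,0.0018,0,0,0,0.0785,0],[-0.005,0.0018,0,0,0,0.0785,0],[-0.005,0.0018,0,0,0,0.0785,0],[-0.005,0.0018,0,0,0,0.0785,0],[-0.005,0.0018,0,0,0,0.0785,0],[-0.005,0.0018,0,0,0,0.0785,0],[-0.005,0.0018,0,0,0,0.0785,0]]]'

```text
time_s: 10.75
tool_pos: [0.6179, -0.0873, 0.0718]
tool_rot: [-180.0, -0.0, 43.2]
force: [1.0, 3.2, 1.5]
grip_width: 0.0007
grasp_force: 1.4
```

```bash
python3 - <<'E'
from h import *
o=get_obs(); print(o["tool_pos"],o["tool_rot"],o["force"],o["time_s"])
y=np.radians(o["tool_rot"][2]); d=o["tool_pos"][:2]-[.558,-.0596]; print(d@[np.cos(y),np.sin(y)],d@[np.sin(y),-np.cos(y)])
E
```

```text
[ 0.61792291 -0.08732619  0.07179195] [-1.79951835e+02 -1.15961718e-02  4.32145702e+01] [1.02730715 3.16370445 1.53737201] 10.75
0.024686463471119614 0.061237860503354766
```

play_rows --steps '[[[-0.005,0.0018,0,0,0,0.0785,0],[-0.005,0.0018,0,0,0,0.0785,0],[-0.005,0.0018,0,0,0,0.0785,0],[-0.005,0.0018,0,0,0,0.0785,0],[-0.005,0.0018,0,0,0,0.0785,0],[-0.005,0.0018,0,0,0,0.0785,0],[-0.003,0.001,0,0,0,0.047,0]]]'

```text
time_s: 11.45
tool_pos: [0.5955, -0.1141, 0.0715]
tool_rot: [-180.0, 0.0, 13.5]
force: [1.3, 1.8, 0.0]
grip_width: 0.0007
grasp_force: 1.3
```

play_rows --steps '[[[-0.002,0.0007,0,0,0,0.03,0],[-0.001,0,0,0,0,0,0]]]'

```text
time_s: 11.65
tool_pos: [0.5948, -0.1146, 0.0719]
tool_rot: [-180.0, -0.2, 12.0]
force: [6.5, 4.3, -1.2]
grip_width: 0.0003
grasp_force: 3.4
```

play_rows --steps '[[[-0.001,0,0,0,0,0,0]]]'

```text
time_s: 11.75
tool_pos: [0.5945, -0.1146, 0.0721]
tool_rot: [180.0, -0.3, 12.0]
force: [7.3, 4.6, -2.3]
grip_width: 0.0006
grasp_force: 4.2
```

play_rows --steps '[[[-0.001,0,0,0,0,0,0]]]'

```text
time_s: 11.85
tool_pos: [0.5943, -0.1146, 0.0722]
tool_rot: [180.0, -0.4, 12.1]
force: [9.4, 3.8, -2.8]
grip_width: 0.0006
grasp_force: 5.0
```

```bash
python3 - <<'E'
from h import *
rows([(.604,-.1125,.0722,12.1),(.604,-.1125,.1922,12.1),(.611,-.175,.1922,130)],[2,3,15])
E
```

```text
[np.float64(0.0049), np.float64(-0.0), np.float64(-0.0), 0, 0, np.float64(-0.0)]
[np.float64(0.0049), np.float64(-0.0), np.float64(-0.0), 0, 0, np.float64(-0.0)]
[np.float64(0.0), np.float64(0.0), np.float64(-0.04), 0, 0, np.float64(-0.0)]
[np.float64(0.0), np.float64(0.0), np.float64(-0.04), 0, 0, np.float64(-0.0)]
[np.float64(0.0), np.float64(0.0), np.float64(-0.04), 0, 0, np.float64(-0.0)]
[np.float64(-0.0004), np.float64(0.0042), np.float64(0.0), 0, 0, np.float64(-0.137)]
[np.float64(-0.001), np.float64(0.0041), np.float64(0.0), 0, 0, np.float64(-0.137)]
[np.float64(-0.0015), np.float64(0.0039), np.float64(0.0), 0, 0, np.float64(-0.137)]
[np.float64(-0.0021), np.float64(0.0037), np.float64(0.0), 0, 0, np.float64(-0.137)]
[np.float64(-0.0025), np.float64(0.0033), np.float64(0.0), 0, 0, np.float64(-0.137)]
[np.float64(-0.003), np.float64(0.003), np.float64(0.0), 0, 0, np.float64(-0.137)]
[np.float64(-0.0033), np.float64(0.0025), np.float64(0.0), 0, 0, np.float64(-0.137)]
[np.float64(-0.0037), np.float64(0.002), np.float64(0.0), 0, 0, np.float64(-0.137)]
[np.float64(-0.0039), np.float64(0.0015), np.float64(0.0), 0, 0, np.float64(-0.137)]
[np.float64(-0.0041), np.float64(0.001), np.float64(0.0), 0, 0, np.float64(-0.137)]
[np.float64(-0.0042), np.float64(0.0004), np.float64(0.0), 0, 0, np.float64(-0.137)]
[np.float64(-0.0042), np.float64(-0.0002), np.float64(0.0), 0, 0, np.float64(-0.137)]
[np.float64(-0.0041), np.float64(-0.0007), np.float64(0.0), 0, 0, np.float64(-0.137)]
[np.float64(-0.004), np.float64(-0.0013), np.float64(0.0), 0, 0, np.float64(-0.137)]
[np.float64(-0.0038), np.float64(-0.0018), np.float64(0.0), 0, 0, np.float64(-0.137)]
```

play_rows --steps '[[[0.005,0,0,0,0,0,0],[0.005,0,0,0,0,0,0],[0,0,-0.04,0,0,0,0],[0,0,-0.04,0,0,0,0],[0,0,-0.04,0,0,0,0],[-0.0005,0.004,0,0,0,-0.137,0],[-0.001,0.004,0,0,0,-0.137,0],[-0.0015,0.004,0,0,0,-0.137,0],[-0.002,0.0035,0,0,0,-0.137,0],[-0.0025,0.0035,0,0,0,-0.137,0]]]'

```text
time_s: 12.85
tool_pos: [0.6025, -0.136, 0.1911]
tool_rot: [-179.9, 0.1, 51.5]
force: [-0.4, -0.6, -0.2]
grip_width: 0.0002
grasp_force: 0.0
```

play_rows --steps '[[[-0.003,0.003,0,0,0,-0.137,0.06],[-0.0035,0.0025,0,0,0,-0.137,0.06],[-0.0035,0.002,0,0,0,-0.137,0.06],[-0.004,0.0015,0,0,0,-0.137,0.06],[-0.004,0.001,0,0,0,-0.137,0.06],[-0.004,0.0005,0,0,0,-0.137,0.06],[-0.004,0,0,0,0,-0.137,0.06],[-0.004,-0.0005,0,0,0,-0.137,0.06],[-0.004,-0.0015,0,0,0,-0.137,0.06],[-0.004,-0.002,0,0,0,-0.137,0.06],[0,0,0,0,0,0,0.06]]]'

```text
time_s: 13.95
tool_pos: [0.6069, -0.1782, 0.1911]
tool_rot: [-179.9, -0.0, 129.6]
force: [-0.4, -0.2, 0.5]
grip_width: 0.0602
grasp_force: 0.0
```

```bash
python3 - <<'E'
from h import *
o=get_obs(); print(o["tool_pos"],o["tool_rot"],o["force"],o["wrist_torque"],o["time_s"],o["qpos"])
r=read_camera("wrist"); np.savez("w4.npz",**r)
p=proj(r,[.5658,-.1211,.108],1)[0]; print(p)
a=r["frame"][:,:,::-1]; u,v=p.astype(int); u0,v0=max(u-80,0),max(v-90,0)
c=cv2.resize(a[v0:v0+150,u0:u0+160],(640,600),interpolation=cv2.INTER_CUBIC); print(u0,v0); cv2.imwrite("pics/w4.png",c)
E
```

```text
[ 0.60693185 -0.1782118   0.19107373] [-1.79861841e+02 -1.44844336e-02  1.29615558e+02] [-0.44170124 -0.22657898  0.52746775] [-0.06348399 -0.01628189  0.00096977] 13.95 [-7.43018201 18.16504056 26.56239857 89.13535477 -8.19532435 74.74604686
 59.77635802]
[328.3238525  143.46920317]
248 53
```

View pics/w4.png

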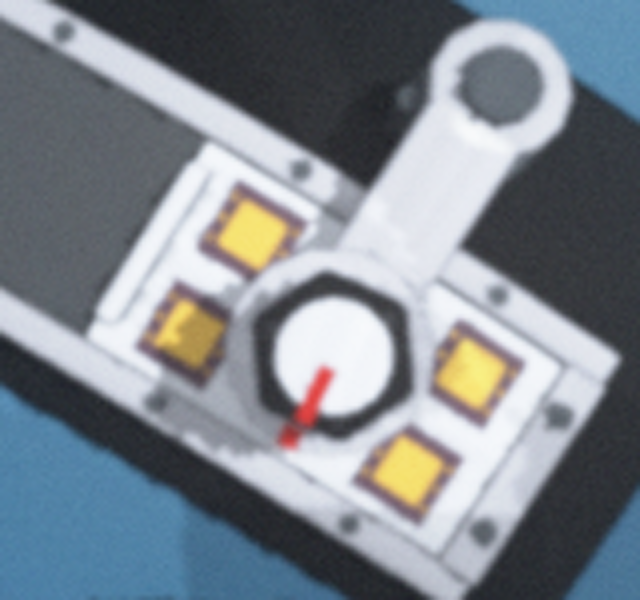

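```bash
python3 - <<'E'
from h import *
r=dict(np.load("w4.npz")); g=cv2.cvtColor(r["frame"],cv2.COLOR_RGB2HSV)
c=np.array([248+334/4,53+355/4]); yy,xx=np.mgrid[:480,:640]; d=np.hypot(xx-c[0],yy-c[1])
dark=((g[...,2]<75)&(d<24)).astype(np.uint8)
n,l,s,_=cv2.connectedComponentsWithStats(dark); k=max(range(1,n),key=lambda i:s[i,4]); m=(l==k).astype(np.uint8)
ct=max(cv2.findContours(m,cv2.RETR_EXTERNAL,cv2.CHAIN_APPROX_NONE)[0],key=len)[:,0].astype(float)
P=ray(r,ct,.108,1)[:,:2]; best=[]
for a in range(0,60):
    w=[]
    for q in (a,a+60,a+120):
        u=np.array([np.cos(np.radians(q)),np.sin(np.radians(q))]); w.append(np.ptp(P@u))
    best.append((np.mean(w),a,np.round(w,4)))
print(sorted(best,key=lambda t:t[0])[:4])
h=cv2.convexHull(P.astype(np.float32))[:,0]; M=cv2.moments(h); print("centre",M["m10"]/M["m00"],M["m01"]/M["m00"])
print("hub centre",ray(r,[c],.108,1)); 
red=((g[...,0]<8)|(g[...,0]>172))&(g[...,1]>150)&(g[...,2]>120)&(d<32)
R=ray(r,np.c_[xx[red],yy[red]],.108,1)[:,:2]-[M["m10"]/M["m00"],M["m01"]/M["m00"]]; rad=np.hypot(*R.T); an=np.degrees(np.arctan2(R[:,1],R[:,0]))
for lo,hi in ((3,12),(14,25)): s=(rad*1e3>lo)&(rad*1e3<hi); print(lo,s.sum(),an[s].mean().round(1))
E
```

```text
[(np.float64(0.02062776952521289), 47, array([0.023 , 0.0235, 0.0154])), (np.float64(0.02064012639284128), 48, array([0.0232, 0.0235, 0.0153])), (np.float64(0.02065490787864575), 49, array([0.0233, 0.0235, 0.0152])), (np.float64(0.02065993918131249), 55, array([0.0243, 0.0234, 0.0143]))]
centre 0.5618518114350773 -0.1190671351843863
hub centre [[ 0.56665728 -0.11891163  0.108     ]]
3 23 -46.0
14 7 -63.0
```

```bash
python3 - <<'E'
from h import *
r=dict(np.load("w4.npz")); g=cv2.cvtColor(r["frame"],cv2.COLOR_RGB2HSV)
c=np.array([248+334/4,53+355/4]); yy,xx=np.mgrid[:480,:640]; d=np.hypot(xx-c[0],yy-c[1])
for th in (60,80,100):
    m=(g[...,2]<th)&(d<23); P=ray(r,np.c_[xx[m],yy[m]],.108,1)[:,:2]; best=[]
    for a in range(0,60):
        w=[]
        for q in (a,a+60,a+120):
            u=np.array([np.cos(np.radians(q)),np.sin(np.radians(q))]); w.append(np.ptp(P@u))
        best.append((np.mean(w).round(5),a,np.round(w,4)))
    h=cv2.convexHull(P.astype(np.float32))[:,0]; M=cv2.moments(h); C=np.array([M["m10"]/M["m00"],M["m01"]/M["m00"]])
    print(th,m.sum(),sorted(best,key=lambda t:t[0])[:3],C.round(4))
red=((g[...,0]<8)|(g[...,0]>172))&(g[...,1]>150)&(g[...,2]>110)&(d<32)
R=ray(r,np.c_[xx[red],yy[red]],.108,1)[:,:2]-[.5667,-.1189]; rad=np.hypot(*R.T); an=np.degrees(np.arctan2(R[:,1],R[:,0]))
for lo,hi in ((3,12),(14,25)): s=(rad*1e3>lo)&(rad*1e3<hi); print(lo,s.sum(),an[s].mean().round(1))
E
```

```text
60 24 [(np.float64(0.01387), 1, array([0.0177, 0.0068, 0.0171])), (np.float64(0.0139), 0, array([0.0178, 0.007 , 0.0169])), (np.float64(0.01393), 59, array([0.0071, 0.0167, 0.018 ]))] [ 0.5622 -0.1264]
80 295 [(np.float64(0.02389), 44, array([0.0239, 0.024 , 0.0238])), (np.float64(0.02389), 45, array([0.0239, 0.0239, 0.0238])), (np.float64(0.02392), 46, array([0.024 , 0.0239, 0.0239]))] [ 0.5661 -0.1192]
100 412 [(np.float64(0.02458), 45, array([0.0246, 0.0246, 0.0245])), (np.float64(0.02459), 46, array([0.0246, 0.0245, 0.0247])), (np.float64(0.02463), 44, array([0.0248, 0.0246, 0.0245]))] [ 0.5661 -0.1193]
3 36 -78.0
14 7 -79.7
```

```bash
python3 - <<'E'
from h import *
rows([(.566,-.120,.191,195)],[9])
E
```

```text
[np.float64(0.0078), np.float64(0.0005), np.float64(0.0), 0, 0, np.float64(-0.127)]
[np.float64(0.0077), np.float64(0.0015), np.float64(0.0), 0, 0, np.float64(-0.127)]
[np.float64(0.0075), np.float64(0.0025), np.float64(0.0), 0, 0, np.float64(-0.127)]
[np.float64(0.0071), np.float64(0.0034), np.float64(0.0), 0, 0, np.float64(-0.127)]
[np.float64(0.0066), np.float64(0.0043), np.float64(0.0), 0, 0, np.float64(-0.127)]
[np.float64(0.006), np.float64(0.0051), np.float64(0.0), 0, 0, np.float64(-0.127)]
[np.float64(0.0053), np.float64(0.0058), np.float64(0.0), 0, 0, np.float64(-0.127)]
[np.float64(0.0045), np.float64(0.0064), np.float64(0.0), 0, 0, np.float64(-0.127)]
[np.float64(0.0037), np.float64(0.0069), np.float64(0.0), 0, 0, np.float64(-0.127)]
```

play_rows --steps '[[[0.008,0.0005,0,0,0,-0.127,0.06],[0.0077,0.0015,0,0,0,-0.127,0.06],[0.0075,0.0025,0,0,0,-0.127,0.06],[0.007,0.0035,0,0,0,-0.127,0.06],[0.0065,0.0045,0,0,0,-0.127,0.06],[0.006,0.005,0,0,0,-0.127,0.06],[0.0055,0.006,0,0,0,-0.127,0.06],[0.0045,0.0065,0,0,0,-0.127,0.06],[0.0035,0.007,0,0,0,-0.127,0.06],[0,0,0,0,0,0,0.06],[0,0,0,0,0,0,0.06]]]'

```text
time_s: 15.1
tool_pos: [0.5666, -0.1183, 0.1915]
tool_rot: [-180.0, -0.0, -165.0]
force: [-0.1, 0.0, -0.5]
grip_width: 0.0602
grasp_force: 0.0
```

```bash
python3 - <<'E'
from h import *
o=get_obs(); print(o["tool_pos"],o["tool_rot"],o["force"],o["wrist_torque"],o["time_s"],o["qpos"])
rows([(.566,-.120,.093,195)],[4])
E
```

```text
[ 0.56662734 -0.1183041   0.19150615] [-1.79988034e+02 -1.58434622e-02 -1.65038383e+02] [-0.08702242  0.02169791 -0.53750914] [ 0.04622383  0.09724892 -0.01778341] 15.1 [ -5.94991871  10.75578541  17.1470706   96.67457687  -3.27859281
  73.07248831 116.83081151]
[np.float64(0.0003), np.float64(-0.0004), np.float64(0.0246), 0, 0, np.float64(-0.0)]
[np.float64(0.0003), np.float64(-0.0004), np.float64(0.0246), 0, 0, np.float64(-0.0)]
[np.float64(0.0003), np.float64(-0.0004), np.float64(0.0246), 0, 0, np.float64(-0.0)]
[np.float64(0.0003), np.float64(-0.0004), np.float64(0.0246), 0, 0, np.float64(-0.0)]
```

play_rows --steps '[[[0.0003,-0.0004,0.025,0,0,0,0.035],[0.0003,-0.0004,0.025,0,0,0,0.035],[0.0003,-0.0004,0.025,0,0,0,0.035],[0.0003,-0.0004,0.018,0,0,0,0.035],[0,0,0.005,0,0,0,0.035],[0,0,0.002,0,0,0,0.035],[0,0,0,0,0,0,0.035]]]'

```text
time_s: 15.8
tool_pos: [0.5666, -0.1203, 0.0922]
tool_rot: [-180.0, 0.1, -164.9]
force: [0.0, 0.3, 0.3]
grip_width: 0.0351
grasp_force: 0.0
```

play_rows --steps '[[[0,0,0.001,0,0,0,0.035],[0,0,0.001,0,0,0,0.035],[0,0,0.001,0,0,0,0.035]]]'

```text
time_s: 16.1
tool_pos: [0.5664, -0.12, 0.0891]
tool_rot: [-180.0, 0.1, -164.8]
force: [1.3, -0.1, 0.0]
grip_width: 0.0353
grasp_force: 0.0
```

play_rows --steps '[[[0,0,0.001,0,0,0,0.035],[0,0,0.001,0,0,0,0.035]]]'

```text
time_s: 16.3
tool_pos: [0.566, -0.1199, 0.0867]
tool_rot: [-180.0, 0.0, -164.8]
force: [0.6, -0.4, 0.3]
grip_width: 0.0347
grasp_force: 0.0
```

play_rows --steps '[[[0,0,0.001,0,0,0,0.035],[0,0,0.001,0,0,0,0.035]]]'

```text
time_s: 16.5
tool_pos: [0.5659, -0.1199, 0.0844]
tool_rot: [180.0, -0.0, -164.8]
force: [-0.3, -0.9, -0.1]
grip_width: 0.0352
grasp_force: 0.0
```

play_rows --steps '[[[0,0,0.001,0,0,0,0.035]]]'

```text
time_s: 16.6
tool_pos: [0.566, -0.1199, 0.0835]
tool_rot: [180.0, 0.0, -164.8]
force: [-0.0, 0.5, 0.9]
grip_width: 0.0354
grasp_force: 0.0
```

play_rows --steps '[[[0,0,0.001,0,0,0,0.035]]]'

```text
time_s: 16.7
tool_pos: [0.566, -0.1199, 0.0825]
tool_rot: [180.0, 0.0, -164.8]
force: [-0.0, -0.3, -0.2]
grip_width: 0.035
grasp_force: 0.0
```

play_rows --steps '[[[0,0,0.001,0,0,0,0.035]]]'

```text
time_s: 16.8
tool_pos: [0.566, -0.1199, 0.0815]
tool_rot: [180.0, 0.0, -164.8]
force: [0.5, -0.0, 0.1]
grip_width: 0.035
grasp_force: 0.0
```

play_rows --steps '[[[0,0,0.001,0,0,0,0.035]]]'

```text
time_s: 16.9
tool_pos: [0.566, -0.1199, 0.0805]
tool_rot: [180.0, 0.0, -164.8]
force: [-0.4, 1.4, -0.3]
grip_width: 0.035
grasp_force: 0.0
```

play_rows --steps '[[[0,0,0.001,0,0,0,0.035]]]'

```text
time_s: 17.0
tool_pos: [0.5661, -0.1199, 0.0797]
tool_rot: [180.0, 0.0, -164.8]
force: [-0.8, 0.7, 4.9]
grip_width: 0.0343
grasp_force: 2.5
```

```bash
python3 - <<'E'
from h import *
r=read_camera("wrist"); s=read_camera("side")
a=r["frame"][180:330,220:420,::-1]; p=proj(s,[.566,-.12,.09],0)[0].astype(int); b=s["frame"][p[1]-45:p[1]+45,p[0]-50:p[0]+50,::-1]
cv2.imwrite("pics/w5.png",np.hstack([cv2.resize(a,(400,300),interpolation=2),cv2.resize(b,(400,300),interpolation=2)]))
E
```

```text
(no output)
```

View pics/w5.png

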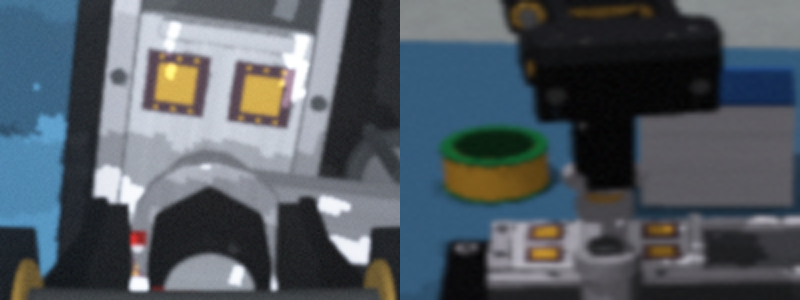

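play_rows --steps '[[[0,0,-0.0022,0,0,0,0.035],[0,0,0,0,0,0,0.02],[0,0,0,0,0,0,0.02],[0,0,0,0,0,0,0.02],[0,0,0,0,0,0,0.02]]]' --force 32

```text
time_s: 17.6
tool_pos: [0.5658, -0.1191, 0.0818]
tool_rot: [179.9, -0.0, -164.7]
force: [-1.5, 2.6, 1.8]
grip_width: 0.0257
grasp_force: 32.0
```

```bash
python3 - <<'E'
from h import *
o=get_obs(); print(o["tool_pos"],o["tool_rot"],o["force"],o["wrist_torque"],o["time_s"],o["grip_width"],o["grasp_force"],o["qpos"])
E
```

```text
[ 0.56579462 -0.11911923  0.0817519 ] [ 1.79935644e+02 -1.24366365e-02 -1.64749241e+02] [-1.51239382  2.57269565  1.76240449] [ 0.64979214  0.291626   -0.01416763] 17.6 0.025654863810969417 32.00024059970815 [ -5.04559085  16.26070785  16.6237655  103.51842928  -5.31431726
  61.01112412 118.78298508]
```

play_rows --steps '[[[0,0,0.0002,0,0,0.1,0.02],[0,0,0.0002,0,0,0.1,0.02],[0,0,0.0003,0,0,0.1,0.02],[0,0,0.0002,0,0,0.1,0.02],[0,0,0.0003,0,0,0.1,0.02]]]'

```text
time_s: 18.1
tool_pos: [0.5658, -0.1191, 0.0807]
tool_rot: [179.9, -0.0, 166.4]
force: [-1.5, 2.2, 3.5]
grip_width: 0.0255
grasp_force: 32.0
```

```bash
cat > t.py <<'E'
from h import *
y=[];w=[]
for i in range(4):
    o=get_obs(); y.append(o["tool_rot"][2]); w.append(np.r_[o["wrist_torque"],o["force"]])
    r=read_camera("wrist")
print("yaw",np.round(np.mean(y),2),"turned",np.round(np.radians((-164.75-np.mean(y))%360),3),np.mean(w,0).round(3),"tz",np.array(w)[:,2].round(3),o["tool_pos"].round(4),o["time_s"])
np.savez("wl.npz",**r)
E
python3 t.py
```

```text
yaw 166.48 turned 0.502 [ 0.713  0.488  0.091 -2.132  2.982  3.716] tz [0.059 0.068 0.128 0.109] [ 0.5658 -0.1191  0.0807] 18.25
```

```bash
cat > t.py <<'E'
from h import *
import sys
y=[];w=[];A=[]
for i in range(int(sys.argv[1]) if len(sys.argv)>1 else 6):
    o=get_obs(); y.append(o["tool_rot"][2]); w.append(o["wrist_torque"][2]); r=read_camera("wrist"); g=cv2.cvtColor(r["frame"],cv2.COLOR_RGB2HSV)
    m=((g[...,0]<8)|(g[...,0]>172))&(g[...,1]>130)&(g[...,2]>80); m[:, :270]=0; m[:,375:]=0; m[:270]=0; m[345:]=0
    n,l,s,c=cv2.connectedComponentsWithStats(m.astype(np.uint8)); S=[]
    for k in range(1,n):
        if s[k,4]<4: continue
        P=ray(r,[c[k]],o["tool_pos"][2]-.0035,1)[0,:2]-o["tool_pos"][:2]; S.append((s[k,4],c[k].round(1).tolist(),round(1e3*np.hypot(*P),1),round((np.degrees(np.arctan2(P[1],P[0]))-y[-1]+180)%360-180,1)))
    A.append(S)
print("turned",np.round(np.radians((-164.75-np.mean(y))%360),3),"tz",np.mean(w).round(3),np.round(w,2),o["tool_pos"].round(4),o["time_s"])
for S in A[-2:]: print(S)
E
python3 t.py 8
```

```text
turned 0.499 tz 0.098 [0.08 0.04 0.07 0.14 0.09 0.08 0.14 0.15] [ 0.5659 -0.1192  0.0806] 18.65
[(np.int32(9), [296.8, 323.6], np.float64(19.6), np.float64(141.3)), (np.int32(8), [311.5, 324.0], np.float64(16.3), np.float64(162.6))]
[(np.int32(8), [296.5, 323.5], np.float64(19.7), np.float64(140.8)), (np.int32(9), [311.0, 324.0], np.float64(16.3), np.float64(161.6))]
```

```bash
python3 - <<'E'
from h import *
r=read_camera("wrist")
cv2.imwrite("pics/w6.png",cv2.resize(r["frame"][240:340,240:400,::-1],(800,500),interpolation=2))
E
```

```text
(no output)
```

View pics/w6.png

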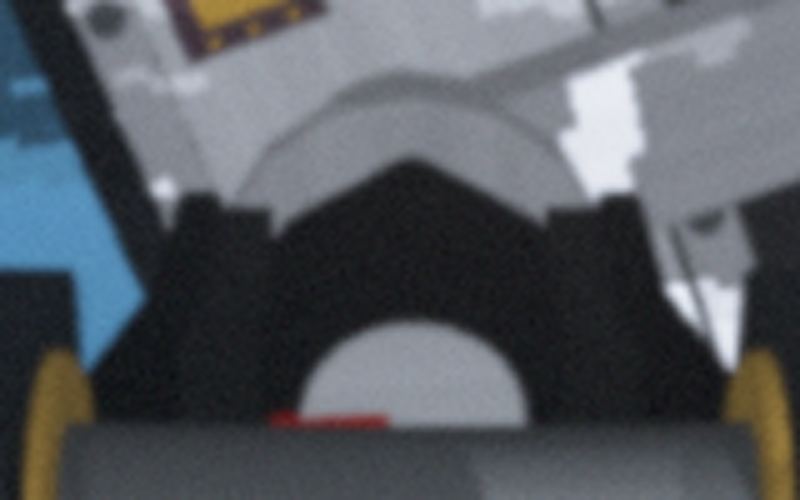

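play_rows --steps '[[[0,0,0.0002,0,0,0.1,0.02],[0,0,0.0003,0,0,0.1,0.02],[0,0,0.0002,0,0,0.1,0.02]]]'

```text
time_s: 19.05
tool_pos: [0.5658, -0.1191, 0.0802]
tool_rot: [179.9, -0.1, 149.2]
force: [-3.4, 5.3, 6.7]
grip_width: 0.0257
grasp_force: 32.0
```

```bash
python3 t.py 8|head -1
```

```text
turned 0.801 tz 0.097 [0.12 0.09 0.08 0.1  0.08 0.13 0.09 0.07] [ 0.5659 -0.1191  0.0802] 19.4
```

play_rows --steps '[[[0,0,0,0,0,0,0.042],[0,0,0,0,0,0,0.042],[0,0,0,0,0,-0.14,0.042],[0,0,0,0,0,-0.14,0.042],[0,0,0,0,0,-0.14,0.042],[0,0,0,0,0,-0.14,0.042],[0,0,0,0,0,-0.14,0.042],[0,0,0,0,0,-0.14,0.042],[0,0,0,0,0,-0.14,0.042],[0,0,0,0,0,-0.14,0.042],[0,0,0,0,0,0,0.042]]]'

```text
time_s: 20.55
tool_pos: [0.5661, -0.1214, 0.0796]
tool_rot: [-179.9, -0.0, -146.5]
force: [-0.6, 0.2, 0.6]
grip_width: 0.0421
grasp_force: 0.0
```

```bash
sed -i 's/m\[:, :270\]=0; m\[:,375:\]=0; m\[:270\]=0; m\[345:\]=0/m[:,:265]=0; m[:,380:]=0; m[:255]=0; m[335:]=0/' t.py; python3 t.py 3; python3 -c "
from h import *
o=get_obs(); print(o['tool_pos'],o['tool_rot'],o['force'],o['qpos'][6],o['grip_width'])
r=read_camera('wrist');cv2.imwrite('pics/w7.png',cv2.resize(r['frame'][240:340,240:400,::-1],(800,500),interpolation=2))"
```

```text
turned 5.967 tz -0.006 [ 0.01  0.02 -0.04] [ 0.566  -0.121   0.0797] 20.65
[(np.int32(51), [307.0, 271.4], np.float64(15.2), np.float64(28.6)), (np.int32(143), [316.5, 314.0], np.float64(9.9), np.float64(163.2))]
[(np.int32(47), [306.3, 271.3], np.float64(15.4), np.float64(29.5)), (np.int32(140), [316.1, 314.0], np.float64(10.0), np.float64(162.0))]
[ 0.56594605 -0.1207001   0.0796903 ] [-1.79965247e+02 -9.43703094e-03 -1.46641767e+02] [-0.38943048  0.00381087 -0.1345338 ] 136.31330112936217 0.04216633515739387
```

View pics/w7.png

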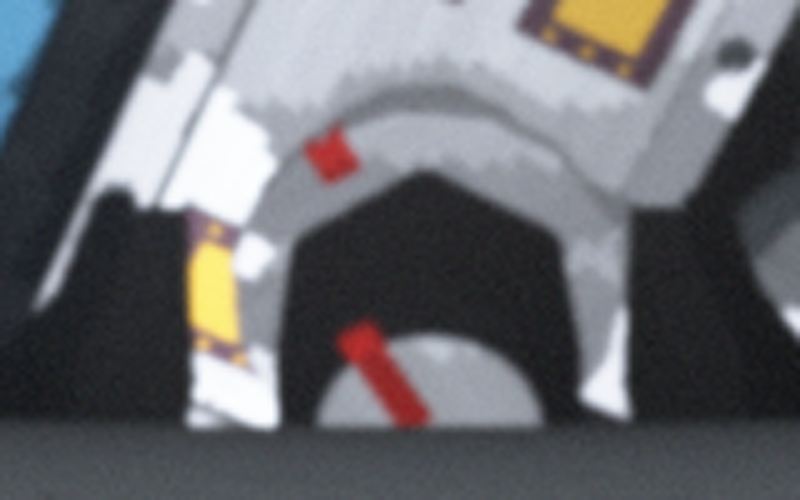

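play_rows --steps '[[[-0.0007,0,0,0,0,0,0.02],[0,0,0,0,0,0,0.02],[0,0,0,0,0,0,0.02],[0,0,0,0,0,0,0.02]]]' --force 32

```text
time_s: 21.15
tool_pos: [0.5663, -0.1187, 0.0799]
tool_rot: [179.9, -0.0, -146.4]
force: [-1.6, 1.3, 1.9]
grip_width: 0.0255
grasp_force: 32.0
```

```bash
cat > t.py <<'E'
from h import *
import sys
y=[];w=[];A=[]
for i in range(int(sys.argv[1])):
    o=get_obs(); y.append(o["tool_rot"][2]); w.append(o["wrist_torque"][2]); r=read_camera("wrist"); g=cv2.cvtColor(r["frame"],cv2.COLOR_RGB2HSV)
    m=((g[...,0]<8)|(g[...,0]>172))&(g[...,1]>130)&(g[...,2]>80); m[:,:265]=0; m[:,380:]=0; m[:235]=0; m[325:]=0
    n,l,s,c=cv2.connectedComponentsWithStats(m.astype(np.uint8)); a=[np.nan]*4
    for k in range(1,n):
        if s[k,4]<12: continue
        v,u=np.nonzero(l==k); hub=c[k][1]>293
        P=ray(r,np.c_[u,v],o["tool_pos"][2]+(.0246 if hub else -.0014),1)[:,:2]-o["tool_pos"][:2]
        R=np.hypot(*P.T); t=(np.degrees(np.arctan2(P[:,1],P[:,0]))-y[-1]+180)%360-180
        if hub: q=R>.006; a[1]=np.median(t[q]); a[3]=R.max()*1e3
        else: a[0]=np.median(t); a[2]=np.median(R)*1e3
    A.append(a)
A=np.array(A); m=np.nanmean(A,0)
print("yaw",np.mean(y).round(2),"turned",np.round(np.radians((213.4-np.mean(y))%360),3),"tz",np.mean(w).round(3),np.round(w,2),"collar,hub deg",m.round(1),"diff rad",np.radians(m[0]-m[1]).round(3),"sd",np.nanstd(A,0).round(1),o["force"].round(1),o["grasp_force"],o["grip_width"],o["time_s"])
E
python3 t.py 6
```

```text
yaw -146.42 turned 6.28 tz 0.004 [ 0.01 -0.    0.    0.04 -0.   -0.02] collar,hub deg [29.8 31.1 18.2 12.9] diff rad -0.023 sd [0.1 0.2 0.1 0. ] [-1.7  3.1  1.7] 32.000412954807835 0.025756586906659856 21.4
```

play_rows --steps '[[[0,0,0,0,0,0.1,0.02],[0,0,0.0002,0,0,0.1,0.02],[0,0,0.0002,0,0,0.1,0.02],[0,0,0.0003,0,0,0.1,0.02]]]'

```text
time_s: 21.85
tool_pos: [0.5665, -0.1189, 0.0797]
tool_rot: [179.9, -0.0, -169.5]
force: [-4.3, 3.7, 6.0]
grip_width: 0.0254
grasp_force: 32.0
```

```bash
python3 t.py 6
```

```text
yaw -169.46 turned 0.399 tz 0.138 [0.18 0.17 0.11 0.11 0.12 0.14] collar,hub deg [35.5 35.8 18.2 12.7] diff rad -0.005 sd [0.3 0.3 0.1 0. ] [-4.2  4.   5.3] 32.00099057846136 0.025694430844695276 22.1
```

play_rows --steps '[[[0,0,0.0002,0,0,0.1,0.02],[0,0,0.0002,0,0,0.1,0.02],[0,0,0.0002,0,0,0.1,0.02]]]'

```text
time_s: 22.45
tool_pos: [0.5665, -0.119, 0.0796]
tool_rot: [179.9, -0.0, 173.3]
force: [-4.3, 3.0, 9.4]
grip_width: 0.0259
grasp_force: 32.0
```

```bash
python3 t.py 5
```

```text
yaw 173.33 turned 0.699 tz 0.181 [0.2  0.15 0.17 0.21 0.18] collar,hub deg [36.7 36.7 18.2 12.7] diff rad 0.001 sd [0.3 0.2 0.  0. ] [-3.8  4.   8. ] 32.00157704337782 0.025669084839424594 22.65
```

play_rows --steps '[[[0,0,0,0,0,0.08,0.02],[0,0,0,0,0,0.07,0.02]]]'

```text
time_s: 22.9
tool_pos: [0.5665, -0.119, 0.0796]
tool_rot: [180.0, -0.0, 164.7]
force: [-4.6, 4.7, 8.3]
grip_width: 0.0257
grasp_force: 32.0
```

```bash
python3 t.py 5
```

```text
yaw 164.79 turned 0.848 tz 0.193 [0.17 0.18 0.2  0.19 0.22] collar,hub deg [38.5 36.9 18.1 12.8] diff rad 0.028 sd [0.3 0.3 0.  0. ] [-5.1  3.1  7.5] 32.001380369380286 0.025579275358204315 23.1
```

play_rows --steps '[[[0,0,0,0,0,0.05,0.02],[0,0,0,0,0,0.05,0.02]]]'

```text
time_s: 23.35
tool_pos: [0.5664, -0.1191, 0.0796]
tool_rot: [180.0, -0.0, 159.1]
force: [-4.5, 4.6, 8.6]
grip_width: 0.0259
grasp_force: 32.0
```

```bash
python3 t.py 5
```

```text
yaw 159.1 turned 0.948 tz 0.191 [0.16 0.19 0.24 0.18 0.18] collar,hub deg [43.2 36.8 17.9 12.7] diff rad 0.111 sd [0.  0.4 0.  0. ] [-4.5  3.2  8.4] 32.0014476665267 0.025804589988295 23.55
```

play_rows --steps '[[[0,0,-0.0005,0,0,0.04,0.02],[0,0,-0.0005,0,0,0.04,0.02]]]'

```text
time_s: 23.8
tool_pos: [0.5663, -0.119, 0.0798]
tool_rot: [180.0, -0.0, 154.5]
force: [-1.7, 4.2, 0.5]
grip_width: 0.0259
grasp_force: 32.0
```

```bash
python3 t.py 4
```

```text
yaw 154.54 turned 1.027 tz 0.184 [0.15 0.21 0.19 0.19] collar,hub deg [47.8 37.  17.8 12.6] diff rad 0.188 sd [0.1 0.3 0.  0.1] [-3.3  4.8  2.6] 32.00073779416698 0.025755677419968558 23.95
```

play_rows --steps '[[[0,0,0,0,0,0,0.044],[0,0,0,0,0,0,0.044],[0,0,-0.02,0,0,0,0.044],[0,0,-0.03,0,0,0,0.044],[0,0,-0.03,0,0,0,0.044],[0,0,-0.03,0,0,0,0.044],[0,0,0,0,0,0,0.044]]]'

```text
time_s: 24.7
tool_pos: [0.5697, -0.1218, 0.1944]
tool_rot: [179.9, 0.6, 154.5]
force: [0.5, -0.7, -0.5]
grip_width: 0.0442
grasp_force: 0.0
```

```bash
python3 -c "
from h import *
o=get_obs(); print(o['tool_pos'],o['tool_rot'],o['force'],o['time_s'])
s=read_camera('top'); r=read_camera('wrist'); p=proj(r,[.566,-.119,.102],1)[0].astype(int); print(p)
u,v=max(p[0]-70,0),max(p[1]-60,0)
a=cv2.resize(r['frame'][v:v+100,u:u+133,::-1],(800,600),interpolation=2); cv2.imwrite('pics/w8.png',a)"
```

```text
[ 0.56969346 -0.12175829  0.19437807] [179.87831182   0.5517521  154.45669075] [ 0.47449766 -0.65705063 -0.49959863] 24.7
[322 238]
```

View pics/w8.png

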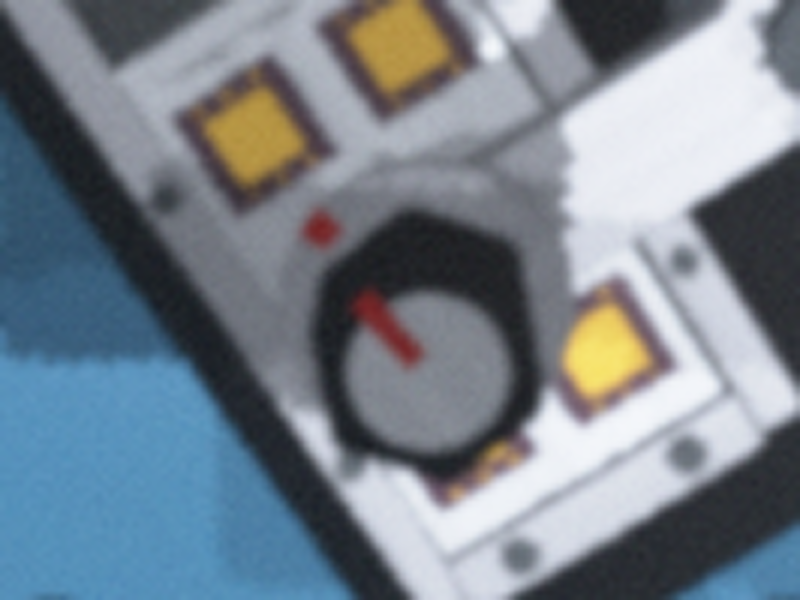

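```bash
python3 -c "
from h import *
r=read_camera('wrist'); f=lambda c:np.array([c])/6.+[252,178]
for zt in (.1015,.1035):
  C=ray(r,f((428,372)),zt,1)[0,:2]; T=ray(r,f((365,302)),zt,1)[0,:2]-C; I=ray(r,f((416,358)),zt,1)[0,:2]-C; K=ray(r,f((320,230)),zt-.027,1)[0,:2]-C
  an=lambda v:np.arctan2(v[1],v[0]); print(C,np.hypot(*T),np.hypot(*K),np.degrees([an(T),an(T-I),an(K)]),an(K)-an(T),an(K)-an(T-I))
"
```

```text
[ 0.56514546 -0.11807402] 0.01116064792185436 0.017301636932074593 [-164.64397441 -164.30638916 -153.56223124] 0.19341290526157628 0.1875209310479633
[ 0.56459506 -0.11782334] 0.011070950699728887 0.017138942050803335 [-164.64397441 -164.30638916 -153.40860019] 0.19609427277104574 0.19020229855743276
```

The picture shows the gripper clear of the knob, the carrier home, and the hub mark about 0.19 rad past the collar mark, within 0.05 to 0.4. I'm handing it in.

```bash
python3 -c "
from cell import *
print(sign_off())"
```

```text
the job is handed in; nothing more can be done
None
```

The job is handed in with no verdict returned: the carrier is against the end stop, the clamp arm is at its stop, the hub mark is about 0.19 rad past the collar's after the first slip, and the gripper has let go.

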